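# Dock the tin, close it with the nested lids and lift off the outer lid

## Robot

A 6-joint arm with a two-finger parallel gripper is mounted at the origin on the work surface. World frame = base frame: x ahead of the robot, y to its left, z up, the work surface at z = 0. Lengths are in mm, angles in degrees, forces in N, time in s.
With the tool pointing down it reaches from about 350 to 850 mm from the base axis. Payload 8.1 kg.
Tool frame: the origin (TCP) lies on the centre line of the jaws, within the pads' length; the fingertips stand r.tip_extent ahead of it and the grasp point (between the pads) lies 8 mm behind it (r.tip_extent is the distance from the TCP to the fingertips, in mm); z points along the fingers, y is the direction in which the jaws open and shut (so a half turn about z gives the same grasp; the last joint's range is limited). The gripper opens to 85 mm and grips with 20 to 120 N. Pads are 22 mm wide; open, the fingers measure 114 mm over their backs; the gripper's body (76 mm by 85 mm) begins 54 mm behind the grasp point. The pads swing forward as they close: fully open they stand 13 mm farther back than shut.
Start: joints at [-71.299, 7.471, 85.268, -0, 87.261, -4.893], TCP at [240.176, -549.837, 242.292] pointing down, gripper open.
Joint ranges: [-169.43, 169.43], [-51.17, 129.36], [1.28, 143.12], [-76.62, 256.62], [0, 156.53], [-152.29, 152.29]. Speed limits (degrees/s): [136.94, 136.94, 159.86, 180, 180, 180].

## Interface

Orientations are given as [roll, pitch, yaw] about the fixed x, y, z axes, in that order (R = Rz(yaw) Ry(pitch) Rx(roll)).
In Python, from bench import sense, optics, hand_in, spotter, r gives the robot as it stands.
- The arm moves only by the tool apply_moves, never from a script. Its argument "series" is a list of rows, each a list of 3 entries, a list of its own where there are three numbers: the opening, from 0 (shut) to 1 (fully open), then the shift along the world's x, y, z in m, then the turn about the world's z in rad. In form: [[grip, [x, y, z], turn], ...]. A call has 1 to 5 rows; each row is the pose to reach, as a shift and turn from the pose measured when the call began; what a row does not reach only later rows make up. A row lasts 1/8 s, in which the tool goes at most 62.5 mm and 10.7 degrees, less where a joint would pass 70% of its speed; a pose out of reach is approached as far as the arm can. A call with a gripper value outside its range is refused whole. The fingers move at their own pace and stop on an object; "grip_force" is the grip in N (left out, the last holds). Time passes only in rows, so rows that repeat a pose let the fingers close. It gives the time, the measured TCP pose, the force and the opening at its end, in the units of the state.
- sense(): the state, without advancing time (a new reading comes with each control period).
- optics.snapshot(name): name is "scene" or "top" or "wrist"; returns a dict with "color" (420x560x3 uint8, blue, green, red), "intrinsics" (3x3 intrinsics, pixels), "distortion" ([k1, k2, p1, p2, k3] as OpenCV has them; the pictures are not rectified), "rvec" (rotation vector, rad) and "tvec" (3), from world to camera coordinates, as OpenCV has them. Camera axes: x right, y down, z forward; pixel columns grow to the right and rows downward; lengths in mm; the calibration is good to about 2 mm. A picture is of the moment at which its call begins. There is no depth.
- hand_in(): hands the job in, once; it reports no verdict.
Trained networks look in a picture, given as the dict that the camera call returned (one of the last four; its "shot" number tells which), for a name from the list of things; names that differ only in an ending like _2 or _b are one class to them, and where a whole thing is asked for, a point or a joint stands for the part that bears it (a point fixed in the world has none). Each returns a list of dicts, best first, with "p" (0 to 1); they miss things now and then, are a little off and sometimes report something else, mostly with a low value. They report only what shows in the picture. A call takes as long as a camera call. They do not tell look-alikes from the thing itself.
- spotter.search_frame(picture, query): "xyz" ([x, y, z] in mm, in the coordinates of the camera as it stood for that picture, good to about 4 mm: the middle of the surface that is visible of it).
- spotter.masks_of(picture, query): "mask" (420x560 bool, what is visible of it).
The state is a dict: "time": time; "joint_pos": joint angles; "qd": joint speeds; "joint_efforts": joint torques, N m; "tool_pos": TCP position; "tcp_rot": TCP orientation; "ft_force": force on the tool from outside, world axes, zero at the start; "wrist_torque": the same for the moment, N m; "finger_gap": finger opening in mm.
Only numpy, scipy, OpenCV 4.12 (cv2) and the standard library are available. Lean on these libraries where they do the work, as an engineer would, in place of code of your own. Each camera call takes 0.05 s, during which the arm holds its last target.

## Task

Push the tin's carriage along its slide until it clicks past the spring detent and is fully home against the end stop. Then pick up the nested two-part lid set by the inner lid's tall centre knob, lower it gently (do not drop it) into the tin's mouth until the inner lid is fully seated with the outer lid still resting on it, and let go of the knob. Finally, so that the inner lid can be inspected, grip the outer lid alone by its collar and lift it off level, with the inner lid staying seated, and finish while still holding the outer lid with its lower edge higher than the top of the knob; leave everything else on the table where it is.

Things in the scene. Friction and masses are not known exactly. Their poses are not given: they have to be found in the camera images.
- carriage (a joint): Carriage position on its slide, m: starts at 0 to 0.03; 0.110 is fully home against the end stop. It slides along +y of tin_mouth. A spring plunger makes a bump 17 to 7 mm before home; past it the spring holds the carriage home. Sliding takes about 3 N, crossing the bump about 10 N in all.
- tin_mouth (a point): Centre of the open mouth of the round steel tin clamped on the carriage, at rim height, 105 mm above the table. Tin 100 mm outside, 94 mm inside, 65 mm tall; it moves with the carriage. Axes: +y is the push direction towards the end stop, x across the slide, z up.
- push_face (a point): Middle of the outer face of the carriage's upright push plate, 90 mm behind the tin's centre (-y of tin_mouth), 72 mm above the table. Plate 70 mm wide, 10 mm thick, from 40 to 90 mm above the table; push it towards +y of tin_mouth. The carriage's floor, 40 mm above the table, ends 5 mm behind this face.
- inner_lid: Grey, 220 g. Origin: centre of underside, z up. Plug 88 mm across (78 at the bottom) 0-12 mm; flange 100 mm across 12-17 mm; round knob stem 22 mm across 17-80 mm. Stands on its plug on the table, outer lid loose on its flange; the stem goes through the outer's collar and is free from 45 to 80 mm. Lifting the stem carries both lids. Seated: flange on the rim, origin 12 mm below tin_mouth.
- outer_lid: White, 160 g, 124 mm across. Origin: centre of its lower edge, z up. Skirt (116 mm inside) 0-15 mm, top plate 15-19 mm, then the collar to grip, 44 mm across (29 mm hole), 19-43 mm. Nested, its origin is 2 mm above the inner lid's, with 3 mm side play round the stem, whose top is 35 mm above the collar. Lifting it leaves the inner lid behind.
- carton_near: White product carton lying flat, 120 x 60 x 45 mm, to the right of the lid set; a bystander to leave alone. Origin: centre of its underside.
- carton_mid: White product carton lying flat, 120 x 60 x 45 mm, beyond the slide; a bystander to leave alone. Origin: centre of its underside.
- carton_right: White product carton lying flat, 120 x 60 x 45 mm, beyond the lid set; a bystander to leave alone. Origin: centre of its underside.
- carton_left: White product carton lying flat, 120 x 60 x 45 mm, beyond the slide; a bystander to leave alone. Origin: centre of its underside.
- tape_roll: Roll of brown tape lying flat, 100 mm across, 48 mm high; a bystander to leave alone. Origin: centre of its underside.
- spanner: Steel spanner lying flat, 150 mm long; a bystander to leave alone. Origin: centre of its underside.
- spray_can: Upright aluminium can, 56 mm across, 140 mm high; a bystander to leave alone. Origin: centre of its underside.
Things that resemble listed ones, but are neither listed nor needed, are in the scene too. Of the things like the inner_lid, leave any that is green; of the rest the larger one is meant.

How it is judged (in metres and radians):
On the way, in this order (a step that is already met when the one before it is completed fails the run):
1. the carriage is past the detent and home against the stop (value of joint carriage above 0.107 m), for 0.2 s.
2. the nested lid set is on the tin, inner lid seated with the outer lid resting on it, and the knob is let go (value of joint carriage above 0.107 m and z of inner_lid in the frame of tin_mouth between -0.016 and -0.0095 m and horizontal distance between inner_lid and tin_mouth below 0.006 m and angle between inner_lid's own z axis and vertical below 0.06 rad and z of outer_lid in the frame of inner_lid below 0.006 m and contact force between the fingers and inner_lid below 0.1 N), for 0.2 s.
At the end, for the whole second after the job is handed in: Carriage within 3 mm of its stop; inner lid seated (origin 9.5-16 mm below the rim, within 6 mm of centre, tilt < 0.06 rad), still, touched by neither fingers nor outer lid; outer lid held still in the fingers, lower edge over 68 mm above the rim, tilt < 0.25 rad, not touching the carriage (value of joint carriage above 0.107 m and z of inner_lid in the frame of tin_mouth between -0.016 and -0.0095 m and horizontal distance between inner_lid and tin_mouth below 0.006 m and angle between inner_lid's own z axis and vertical below 0.06 rad and z of outer_lid in the frame of tin_mouth above 0.068 m and angle between outer_lid's own z axis and vertical below 0.25 rad and contact force between the fingers and outer_lid above 1 N and contact force between each of outer_lid, the fingers and inner_lid below 0.1 N and contact force between outer_lid and carriage below 0.1 N and linear speed of outer_lid below 0.03 m/s and linear speed of inner_lid below 0.02 m/s); the arm keeps its last pose, push and grip.
It fails at once if the outer lid is parted from the inner lid (by more than 10 mm) while the inner lid is not seated in the tin (z of outer_lid in the frame of inner_lid above 0.012 m and not (z of inner_lid in the frame of tin_mouth between -0.016 and -0.0095 m and horizontal distance between inner_lid and tin_mouth below 0.006 m and angle between inner_lid's own z axis and vertical below 0.06 rad)).
It fails at once if the inner lid is dropped (falls faster than 0.5 m/s out of the fingers) (linear speed of inner_lid above 0.5 m/s and contact force between the fingers and inner_lid below 0.05 N).
It fails at once if a bystander is moved by more than 20 mm (distance of any of carton_near, carton_mid, carton_right, carton_left, tape_roll, spanner, spray_can from where it was at the start of the episode above 0.02 m).
It also fails if it takes over 64 s, if anything falls off the work surface, if the arm or the gripper's body presses on something with over 40 N, if the wrist force passes 120 N, or if a joint passes its speed limit or range.

## Working session

There is one attempt and no reset: what is moved stays moved. The work goes in short steps, Python scripts to look and compute and a tool call to move; the robot and the scene stay as the last step left them, time stands still between calls to the robot, and variables do not carry over. Pictures are saved under pics/ and viewed, and the job is handed in when it is done.

Besides the shell and the picture viewer there is one more tool, called after "Request:" as name([rows], argument=value, ...), one row to a line, values as JSON. apply_moves: Moves the arm, as the interface text tells. Its arguments: {"type":"object","properties":{"series":{"type":"array"},"grip_force":{"type":"number"}},"required":["series"]}

```bash
ls; mkdir -p pics
python3 - <<'E'
from bench import sense, optics, r
import cv2
print(sense()); print(r, r.tip_extent)
for n in ("scene","top","wrist"):
    s=optics.snapshot(n); cv2.imwrite(f"pics/{n}0.png",s["color"]); print(n,s["rvec"],s["tvec"],s["intrinsics"],s["distortion"],s["shot"])
E
```

```text
pics
{'time': 0.0, 'joint_pos': array([-7.12979642e+01,  7.51636516e+00,  8.53295462e+01,  7.07160022e-04,
        8.72610276e+01, -4.89125459e+00]), 'qd': array([-0.0207759 , -0.03170574, -0.00430962, -0.04575583,  0.11607275,
        0.05660189]), 'joint_efforts': array([-1.70330532e-03, -5.69405758e+01, -5.00548339e+01, -5.14313961e-04,
        1.48545729e-02,  1.05794149e-05]), 'tool_pos': array([ 240.01667891, -549.324845  ,  241.22874564]), 'tcp_rot': array([-1.79893511e+02, -9.82184290e-03,  2.35932468e+01]), 'ft_force': array([-0.77352828,  0.03704148,  0.49603135]), 'wrist_torque': array([-0.05292051, -0.01781682,  0.06576564]), 'finger_gap': 85.25538338869204}
<Robot object at 0x7fe7191efa10> 11.0
scene [ 2.01331856  0.8422924  -0.46728129] [-371.56993337 -120.09227577 1793.31289792] [[523.80901251   0.         288.96624679]
 [  0.         523.80901251 205.09769832]
 [  0.           0.           1.        ]] [0.03649872 0.         0.         0.         0.        ] 1
top [ 2.18244496 -2.14639473  0.11344852] [  -5.58571742  572.80634844 1678.01085054] [[545.78147648   0.         277.07613072]
 [  0.         545.78147648 207.95819119]
 [  0.           0.           1.        ]] [-0.0356647  0.         0.         0.         0.       ] 2
wrist [-2.38489023  1.55955853  0.26520458] [-598.77553802  -42.13544598  380.1141229 ] [[326.28490211   0.         276.02347582]
 [  0.         326.28490211 209.49477363]
 [  0.           0.           1.        ]] [-0.02375453  0.          0.          0.          0.        ] 3
```

View pics/scene0.png

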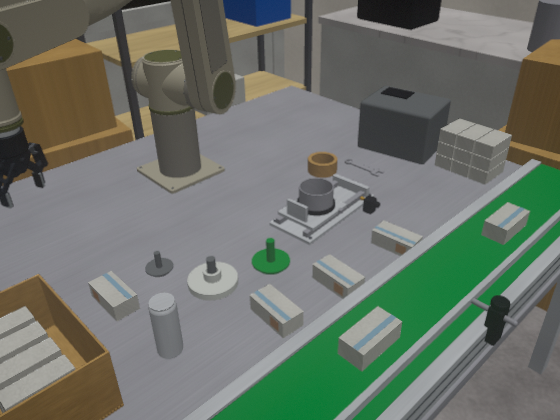

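View pics/top0.png

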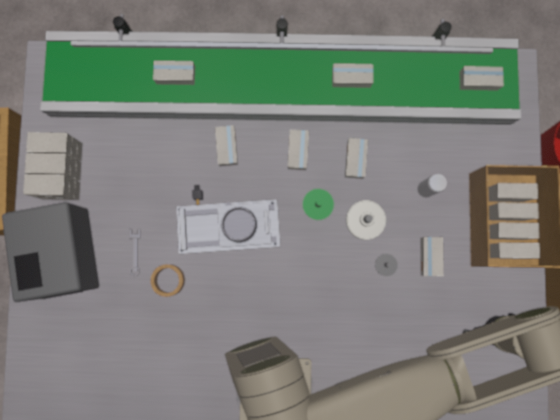

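View pics/wrist0.png

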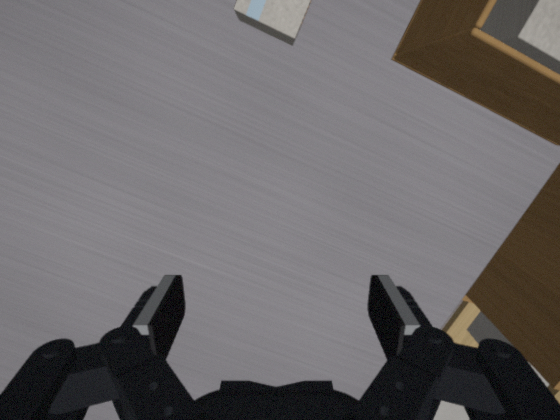

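The scene view shows the white outer lid with a grey knob at (212,275), a green lid at (270,258), a small grey lid at (159,265), and the tin on the slide at (316,195). In the top view these are at (367,219), (318,204), (386,265) and (238,225), with the push plate on the right side, towards -y.

The inner-lid candidates in the top view are the grey one in the white lid (367,219), the green one (318,204) and the small grey one (386,265). The one in the white lid fits, because it is not green and is the larger of the rest. I'll confirm it in a crop.

```bash
cat > h.py <<'E'
import numpy as np, cv2
from bench import sense, optics, spotter, r
def cam(s):
    R,_=cv2.Rodrigues(np.array(s["rvec"],float)); return R,np.array(s["tvec"],float).ravel()
def c2w(s,p):
    R,t=cam(s); return R.T@(np.array(p)-t)
def ray(s,uv,z):
    uv=np.array(uv,float).reshape(-1,1,2)
    n=cv2.undistortPoints(uv,np.array(s["intrinsics"]),np.array(s["distortion"])).reshape(-1,2)
    R,t=cam(s); o=-R.T@t; d=np.c_[n,np.ones(len(n))]@R
    return o+d*((z-o[2])/d[:,2])[:,None]
def proj(s,P):
    return cv2.projectPoints(np.array(P,float).reshape(-1,3),np.array(s["rvec"]),np.array(s["tvec"]),np.array(s["intrinsics"]),np.array(s["distortion"]))[0].reshape(-1,2)
E
python3 - <<'E'
from h import *
np.set_printoptions(precision=1,suppress=True)
for n in ("scene","top"):
    s=optics.snapshot(n)
    for q in ("tin_mouth","push_face","inner_lid","outer_lid","carton_near","spray_can"):
        for d in spotter.search_frame(s,q)[:4]:
            w=c2w(s,d["xyz"]); print(n,q,round(d["p"],2),w,proj(s,w)[0])
    im=s["color"]
    a,b=((130,230),(350,310)) if n=="scene" else ((160,180),(420,290))
    c=im[a[1]-50:b[1],a[0]:b[0]] if n=="scene" else im[a[1]:b[1],a[0]:b[0]]
    if n=="scene": c=im[160:320,130:390]
    cv2.imwrite(f"pics/crop_{n}.png",cv2.resize(c,None,fx=3,fy=3,interpolation=cv2.INTER_CUBIC))
E
```

```text
scene tin_mouth 0.94 [537.1  84.   59.8] [311.4 206.4]
scene push_face 0.68 [539.6  83.6  58.8] [312.  207.1]
scene inner_lid 0.91 [ 601.1 -131.    15.3] [271.5 262.8]
scene inner_lid 0.67 [ 547.7 -283.8   64.8] [209.3 265.4]
scene inner_lid 0.66 [ 408.7 -340.3   13.4] [160.1 266.4]
scene inner_lid 0.54 [ 559.3 -289.6   18.7] [211.9 283.3]
scene outer_lid 0.8 [ 558.3 -288.3   18.5] [212.1 282.9]
scene carton_near 0.86 [ 452.6 -485.6   45.3] [114.2 293. ]
scene spray_can 0.96 [ 666.8 -482.1   89.2] [164.9 327.2]
top tin_mouth 0.8 [522.5 104.4  44.9] [244.4 223.1]
top push_face 0.87 [526.  106.4  43.2] [243.8 222. ]
top inner_lid 0.83 [ 584.9 -125.8   20.5] [318.3 205.2]
top inner_lid 0.82 [ 409.1 -339.8    9.9] [385.7 262.3]
top inner_lid 0.48 [ 545.1 -273.3   79.4] [368.1 216.8]
top outer_lid 0.9 [ 544.3 -275.3   17.1] [365.5 218.9]
top outer_lid 0.62 [ 432.8 -471.    40.5] [429.9 255.2]
top carton_near 0.6 [ 432.7 -474.2   44. ] [431.2 255.2]
top spray_can 0.81 [ 634.4 -453.7  137.7] [432.2 185.9]
```

View pics/crop_scene.png

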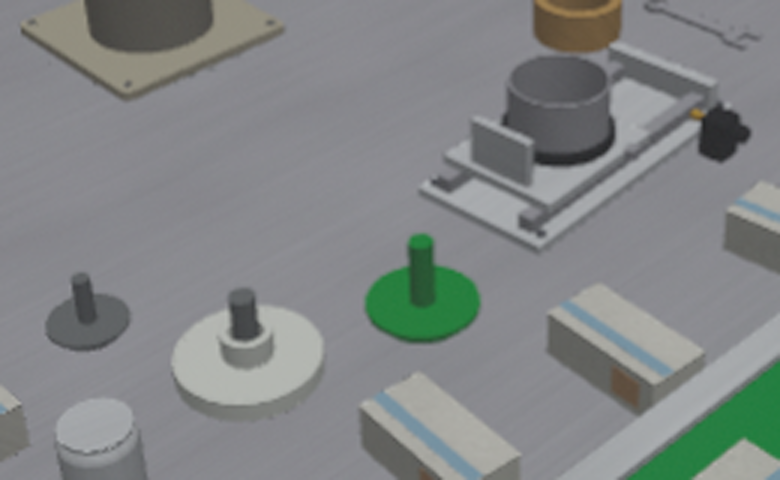

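View pics/crop_top.png

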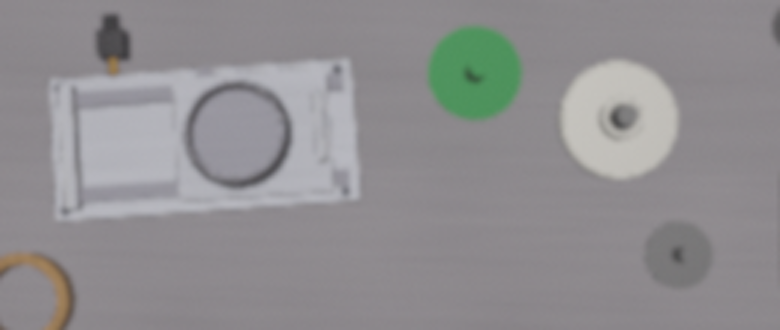

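The crops confirm it. The grey knob rises through the white lid's collar (scene 212,275), the green lid is a decoy, and the plain grey lid at (159,265) is clearly smaller. Next I'll measure the slide geometry.

Run:
```python
from h import *
np.set_printoptions(precision=1,suppress=True)
s=optics.snapshot("top"); im=s["color"]
f=lambda x,y:(160+(x+.5)/3-.5,180+(y+.5)/3-.5)
# base plate corners (low z)
for p in [(62,218),(357,197),(349,60),(51,80)]: print("base",ray(s,f(*p),10))
# rim circle
pts=[f(238+52*np.cos(a),134+52*np.sin(a)) for a in np.linspace(0,6.28,13)[:-1]]
w=ray(s,pts,105); (c,rad)=cv2.minEnclosingCircle(w[:,:2].astype(np.float32)); print("rim",c,rad)
for p in [(312,98),(322,163),(329,160),(318,96)]: print("plate top?",ray(s,f(*p),90))
print("collar/stem top", ray(s,f(626,116),80), "white", ray(s,f(619,119),19))
m=spotter.masks_of(s,"outer_lid")[0]["mask"]; ys,xs=np.nonzero(m); print("outer centroid",ray(s,(xs.mean(),ys.mean()),20))
cv2.imwrite("pics/top_slide.png",cv2.resize(im[190:260,165:295],None,fx=6,fy=6,interpolation=cv2.INTER_CUBIC))
s=optics.snapshot("scene");g=lambda x,y:(130+(x+.5)/3-.5,160+(y+.5)/3-.5)
print("scene plate top L,R",ray(s,g(472,120),90),ray(s,g(533,148),90))
print("scene rim c",ray(s,g(557,83),105)); print("stem top",ray(s,g(242,296),80))
cv2.imwrite("pics/scene_slide.png",cv2.resize(s["color"][165:250,260:390],None,fx=6,fy=6,interpolation=cv2.INTER_CUBIC))
```

```text
base [[429.6 306.1  10. ]]
base [[456.9  -2.9  10. ]]
base [[601.5   7.9  10. ]]
base [[575. 323.  10.]]
rim (513.8612670898438, 116.62764739990234) 52.03581619262695
plate top? [[552.5  44.   90. ]]
plate top? [[487.2  32.7  90. ]]
plate top? [[490.3  25.7  90. ]]
plate top? [[554.6  38.   90. ]]
collar/stem top [[ 540.4 -273.8   80. ]] white [[ 542.7 -276.5   19. ]]
outer centroid [[ 542.7 -274.6   20. ]]
scene plate top L,R [[496.8  27.   90. ]] [[569.7  32.9  90. ]]
scene rim c [[523.8 113.  105. ]]
stem top [[ 544.2 -276.3   80. ]]
```

View pics/top_slide.png

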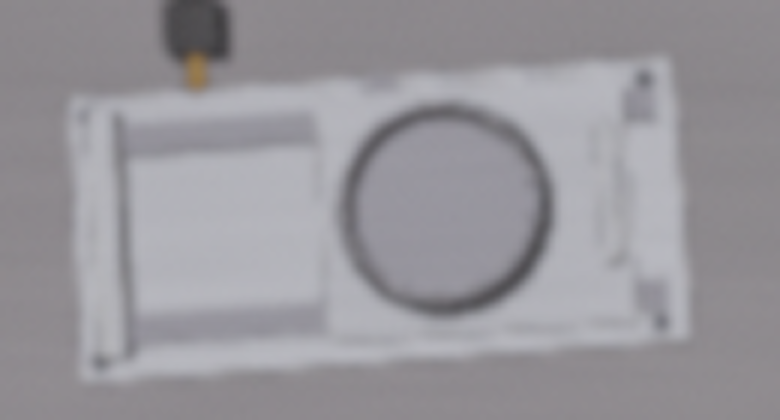

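View pics/scene_slide.png

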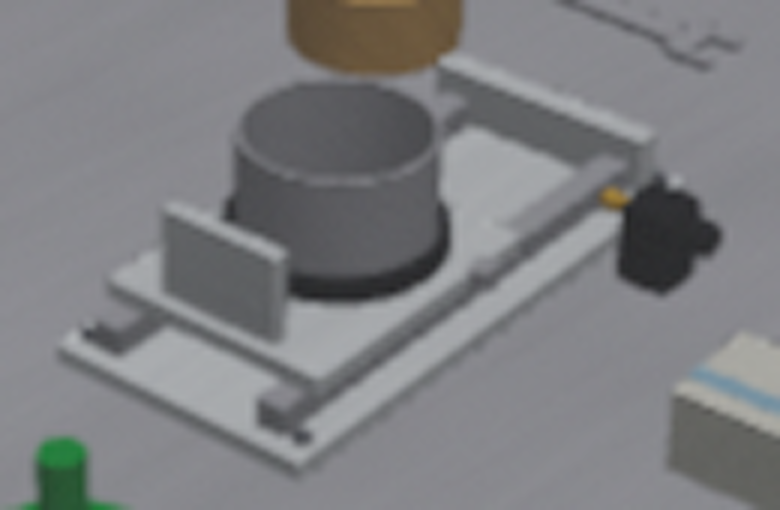

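The slide's +y lies about 5° from world y, along (-0.087, 0.996). The push face is near (526,28) and the lid set near (542,-276). I'll move above the standoff with the gripper closed.

Request:
apply_moves([
  [0, [0.03, 0.055, 0], 0.18],
  [0, [0.06, 0.11, 0], 0.36],
  [0, [0.09, 0.165, 0], 0.54],
  [0, [0.12, 0.22, 0], 0.72],
  [0, [0.15, 0.275, 0], 0.9],
], grip_force=60)

```text
time: 1.62
tool_pos: [390.5, -273.8, 242.6]
tcp_rot: [180.0, 0.0, 75.5]
ft_force: [0.6, -0.0, -0.7]
finger_gap: -0.0
```

Run:
```python
from h import *
np.set_printoptions(precision=1,suppress=True)
st=sense(); print(st["time"],st["tool_pos"],st["tcp_rot"],st["finger_gap"])
s=optics.snapshot("wrist"); cv2.imwrite("pics/w1.png",s["color"])
R,t=cam(s);print(-R.T@t)
```

```text
1.625 [ 390.5 -273.8  242.6] [180.    0.   75.5] -0.03318079292218546
[ 412.  -190.6  373.4]
```

View pics/w1.png

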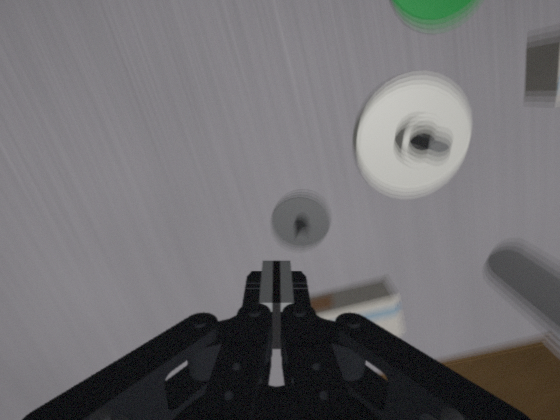

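The wrist view, blurred by motion, shows the white lid at (413,135), the small grey lid at (300,220) and the green lid at the top edge. I'll continue to the standoff.

Request:
apply_moves([
  [0, [0.028, 0.053, 0], 0.17],
  [0, [0.056, 0.106, 0], 0.34],
  [0, [0.084, 0.159, 0], 0.34],
  [0, [0.112, 0.212, 0], 0.34],
  [0, [0.139, 0.262, 0], 0.34],
])

```text
time: 2.3
tool_pos: [533.5, -3.7, 242.9]
tcp_rot: [179.9, -0.2, 95.7]
ft_force: [1.2, -0.4, -0.6]
finger_gap: 0.2
```

Request:
apply_moves([
  [0, [0, 0, 0], 0],
  [0, [0, 0, 0], 0],
])

```text
time: 2.55
tool_pos: [533.4, -3.9, 242.7]
tcp_rot: [179.9, -0.2, 95.8]
ft_force: [-0.3, -0.3, -0.3]
finger_gap: -0.1
```

Run:
```python
from h import *
np.set_printoptions(precision=1,suppress=True)
st=sense(); print(st["time"],st["tool_pos"],st["tcp_rot"],st["finger_gap"])
s=optics.snapshot("wrist"); cv2.imwrite("pics/w2.png",s["color"])
np.save("w2.npy",np.array([s["rvec"],s["tvec"]]))
R,t=cam(s);print(-R.T@t, proj(s,[[526,28,72],[526,28,90],[519,117,105],[519,117,40]]))
```

```text
2.55 [533.4  -3.9 242.7] [179.9  -0.2  95.8] -0.06223381810454238
[525.   81.  373.9] [[270.7 157.1]
 [270.5 160.7]
 [272.2  45.9]
 [272.9  56.3]]
```

View pics/w2.png

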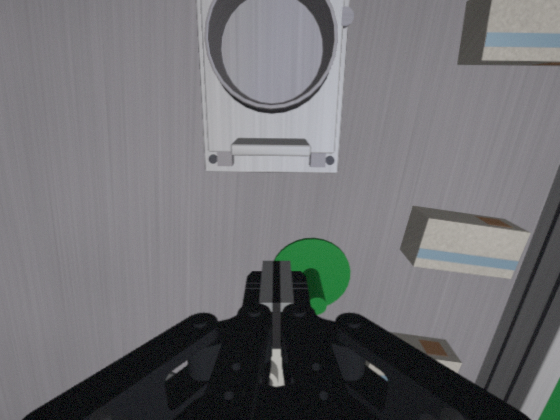

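The wrist view shows the plate's top bar from (231,150) to (311,150), the tin rim centred near (271,43), and the base edge at row 170. The fingers are behind the plate.

Run:
```python
from h import *
np.set_printoptions(precision=1,suppress=True)
s=optics.snapshot("wrist")
print("plate top outer edge",ray(s,[(232,155),(310,156)],90))
print("base",ray(s,[(207,171),(337,172)],10))
g=cv2.cvtColor(s["color"],cv2.COLOR_BGR2GRAY)
cv2.imwrite("pics/w2c.png",cv2.resize(s["color"][0:190,180:370],None,fx=3,fy=3,interpolation=cv2.INTER_CUBIC))
# rim lower arc points (outer)
p=[(204,43),(338,43),(272,111),(225,91),(319,91)]
w=ray(s,p,105); A=np.c_[2*w[:,:2],np.ones(len(w))]; x=np.linalg.lstsq(A,(w[:,:2]**2).sum(1),rcond=None)[0]; print("rim",x[:2],np.sqrt(x[2]+x[:2]@x[:2]))
```

```text
plate top outer edge [[492.1  29.   90. ]
 [559.8  34.9  90. ]]
base [[455.6  -6.4  10. ]
 [602.7   7.1  10. ]]
rim [518.1 119.1] 50.07867887396512
```

View pics/w2c.png

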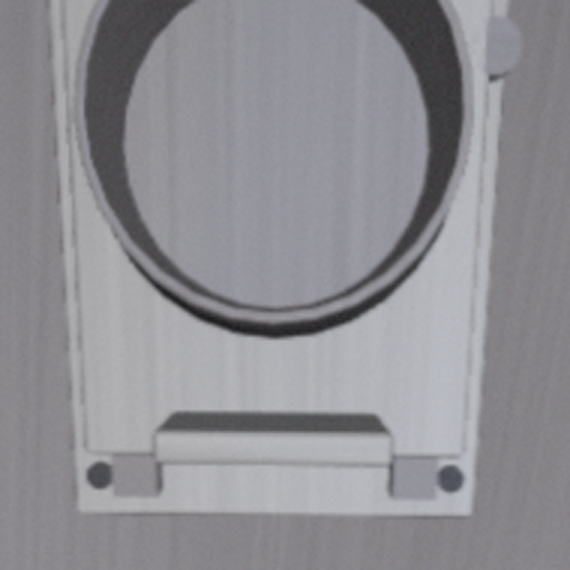

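Request:
apply_moves([
  [0, [-0.004, 0, -0.06], -0.01],
  [0, [-0.004, 0, -0.12], -0.01],
  [0, [-0.004, 0, -0.165], -0.01],
  [0, [-0.004, 0, -0.178], -0.01],
  [0, [-0.004, 0, -0.178], -0.01],
])

```text
time: 3.28
tool_pos: [529.1, -5.7, 65.2]
tcp_rot: [179.9, -0.2, 95.0]
ft_force: [-0.4, 0.5, -0.1]
finger_gap: 0.2
```

Request:
apply_moves([
  [0, [-0.001, 0.01, 0], 0],
  [0, [-0.002, 0.02, 0], 0],
  [0, [-0.0025, 0.028, 0], 0],
  [0, [-0.003, 0.035, 0], 0],
  [0, [-0.004, 0.042, 0], 0],
])

```text
time: 3.9
tool_pos: [525.6, 36.6, 65.7]
tcp_rot: [179.8, -0.2, 95.0]
ft_force: [1.3, -2.4, 0.8]
finger_gap: 0.2
```

Contact at about 3 N, and the carriage is sliding.

Request:
apply_moves([
  [0, [-0.001, 0.01, 0], 0],
  [0, [-0.002, 0.02, 0], 0],
  [0, [-0.0025, 0.028, 0], 0],
  [0, [-0.003, 0.036, 0], 0],
  [0, [-0.004, 0.044, 0], 0],
])

```text
time: 4.53
tool_pos: [521.4, 81.1, 65.6]
tcp_rot: [179.8, -0.2, 95.0]
ft_force: [1.3, -3.2, 1.1]
finger_gap: 0.2
```

Run:
```python
from h import *
np.set_printoptions(precision=1,suppress=True)
s=optics.snapshot("top"); cv2.imwrite("pics/t3.png",cv2.resize(s["color"][180:270,160:300],None,fx=5,fy=5,interpolation=cv2.INTER_CUBIC))
```

```text
(no output)
```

View pics/t3.png

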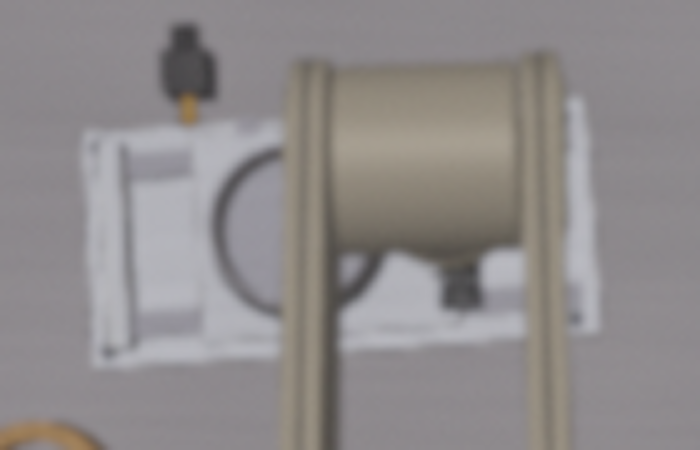

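The carriage front edge (203) is about 73 px from the stop (130) in this crop, which is about 44 mm. I'll go 24 mm, then push slowly.

Request:
apply_moves([
  [0, [-0.0005, 0.006, 0], 0],
  [0, [-0.001, 0.012, 0], 0],
  [0, [-0.0015, 0.017, 0], 0],
  [0, [-0.002, 0.021, 0], 0],
  [0, [-0.002, 0.024, 0], 0],
])

```text
time: 5.2
tool_pos: [519.0, 106.3, 65.4]
tcp_rot: [179.9, -0.2, 95.0]
ft_force: [-0.4, -2.7, 1.6]
finger_gap: 0.5
```

Request:
apply_moves([
  [0, [0, 0.003, 0], 0],
  [0, [-0.0005, 0.006, 0], 0],
  [0, [-0.001, 0.009, 0], 0],
  [0, [-0.001, 0.012, 0], 0],
  [0, [-0.0015, 0.014, 0], 0],
])

```text
time: 5.82
tool_pos: [517.8, 120.0, 65.5]
tcp_rot: [179.8, -0.2, 95.0]
ft_force: [2.7, -2.8, -1.2]
finger_gap: -0.2
```

Request:
apply_moves([
  [0, [0, 0.002, 0], 0],
  [0, [-0.0005, 0.004, 0], 0],
  [0, [-0.0005, 0.006, 0], 0],
])

```text
time: 6.2
tool_pos: [517.5, 123.8, 65.5]
tcp_rot: [179.9, 0.1, 95.0]
ft_force: [0.4, -23.4, 2.3]
finger_gap: 0.1
```

Request:
apply_moves([
  [0, [0, 0.003, 0], 0],
  [0, [0, 0.003, 0], 0],
])

```text
time: 6.45
tool_pos: [517.5, 123.7, 65.6]
tcp_rot: [179.9, 0.4, 95.0]
ft_force: [-1.6, -19.8, 5.3]
finger_gap: 0.2
```

Run:
```python
from h import *
s=optics.snapshot("scene"); cv2.imwrite("pics/s4.png",cv2.resize(s["color"][160:260,260:400],None,fx=5,fy=5,interpolation=cv2.INTER_CUBIC))
```

```text
(no output)
```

View pics/s4.png

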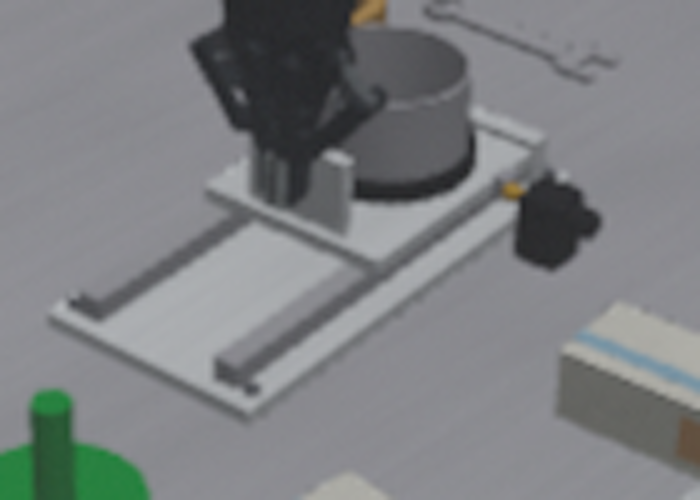

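The carriage is flush with the end stop. I'll back off, rise, and measure the tin from the wrist camera.

Request:
apply_moves([
  [0, [0.001, -0.015, 0], 0],
  [0, [0.001, -0.02, 0.02], 0],
  [0, [0.001, -0.01, 0.08], 0],
  [0, [0, 0.0, 0.14], 0],
  [0, [0, 0.0, 0.18], 0],
])

```text
time: 7.12
tool_pos: [518.0, 124.7, 249.0]
tcp_rot: [179.7, 0.3, 95.0]
ft_force: [-0.0, -0.5, -0.5]
finger_gap: 0.4
```

Request:
apply_moves([
  [1, [0, 0, 0], 0],
  [1, [0, 0, 0], 0],
])

```text
time: 7.38
tool_pos: [517.8, 124.9, 248.5]
tcp_rot: [179.8, 0.2, 95.1]
ft_force: [0.0, -0.2, -0.5]
finger_gap: 35.5
```

Run:
```python
from h import *
np.set_printoptions(precision=1,suppress=True)
s=optics.snapshot("wrist"); cv2.imwrite("pics/w5.png",s["color"])
import pickle; pickle.dump(s,open("w5.pkl","wb"))
u=proj(s,[[511,206,105],[524,56,105],[518,123,72]]);print(u)
```

```text
[[275.3 101. ]
 [275.  267.6]
 [274.8 189.9]]
```

View pics/w5.png

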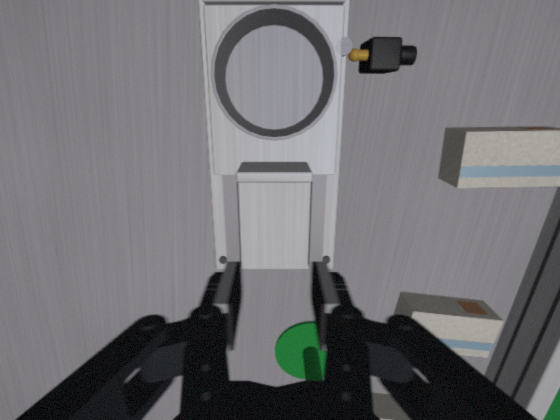

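The rim is centred near (274,74), with the carriage flush against the end bar at the top. I'll fit the rim precisely.

```bash
cat >> h.py <<'E'
def circfit(s,c0,z,rmm,lo,hi,sign=None,n=180,sel=None):
    """search radially around world centre c0 at height z for the strongest edge near radius rmm"""
    g=cv2.GaussianBlur(cv2.cvtColor(s["color"],cv2.COLOR_BGR2GRAY),(3,3),0).astype(np.float32)
    c=np.array(c0,float)
    for it in range(6):
        rr=np.arange(lo,hi,0.25); P=[]
        for a in np.linspace(0,2*np.pi,n,endpoint=False):
            if sel and not sel(a): continue
            w=np.c_[c[0]+rr*np.cos(a),c[1]+rr*np.sin(a),np.full(len(rr),z)]
            uv=proj(s,w).astype(np.float32)
            if uv.min()<2 or uv[:,0].max()>557 or uv[:,1].max()>417: continue
            v=cv2.remap(g,uv[:,0][None],uv[:,1][None],cv2.INTER_LINEAR)[0]
            d=np.gradient(cv2.GaussianBlur(v[None],(9,1),0)[0]); d=d if sign is None else d*sign
            k=np.argmax(d if sign else abs(d)); P.append((w[k,0],w[k,1]))
        P=np.array(P); keep=np.ones(len(P),bool)
        for _ in range(5):
            A=np.c_[2*P[keep],np.ones(keep.sum())]; x=np.linalg.lstsq(A,(P[keep]**2).sum(1),rcond=None)[0]
            R=np.sqrt(x[2]+x[:2]@x[:2]); res=np.hypot(*(P-x[:2]).T)-R; keep=abs(res)<max(1.0,1.5*np.median(abs(res)))
        c=x[:2]
    return c,R,keep.sum(),len(P),res[keep].std()
E
python3 - <<'E'
from h import *
import pickle
s=pickle.load(open("w5.pkl","rb"))
c=ray(s,(274,74),105)[0];print(c)
for lo,hi,sg in ((45,56,1),(45,56,-1),(42,49,1),(42,49,-1)): print(sg,circfit(s,c[:2],105,50,lo,hi,sg))
cv2.imwrite("pics/w5c.png",cv2.resize(s["color"][0:200,190:360],None,fx=3,fy=3,interpolation=cv2.INTER_CUBIC))
print(ray(s,[(238,181),(311,181)],90))
E
```

```text
[508.2620565  225.89331021 105.        ]
1 (array([508.2476381 , 224.63712729]), np.float64(46.63734370841921), np.int64(156), 156, np.float64(0.12442265813621682))
-1 (array([508.24158134, 226.28057897]), np.float64(54.79690160979738), np.int64(93), 152, np.float64(0.43760995881106934))
1 (array([508.25291129, 224.62977172]), np.float64(46.62933402540468), np.int64(180), 180, np.float64(0.12483453968502846))
-1 (array([508.78131319, 225.16048647]), np.float64(42.599784589317416), np.int64(159), 180, np.float64(0.43413394779906117))
[[483.34982006 133.58692699  90.        ]
 [549.64767001 139.42473535  90.        ]]
```

View pics/w5c.png

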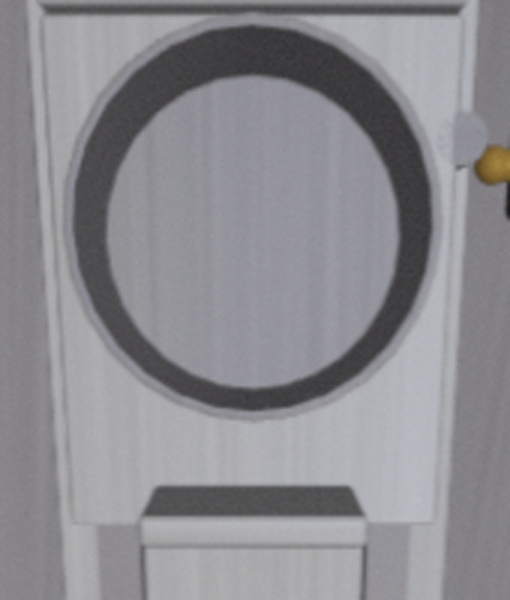

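The tin centre is (508.3, 224.7). The inner-edge fit gave R 46.6 against a true 47, and the plate edge agrees. Next I'll go over to look at the lid set.

Request:
apply_moves([
  [1, [0.007, -0.06, 0], 0],
  [1, [0.014, -0.12, 0], 0],
  [1, [0.02, -0.18, 0], 0],
  [1, [0.026, -0.24, 0], 0],
  [1, [0.03, -0.3, 0], 0],
])

```text
time: 8.05
tool_pos: [546.2, -176.8, 244.9]
tcp_rot: [-180.0, 0.1, 95.1]
ft_force: [0.9, -0.2, -0.5]
finger_gap: 85.4
```

Request:
apply_moves([
  [1, [0, -0.06, 0], 0],
  [1, [0.002, -0.12, 0], 0],
  [1, [0.002, -0.18, 0], 0],
  [1, [0.002, -0.195, 0], 0],
  [1, [0.002, -0.195, 0], 0],
])

```text
time: 8.68
tool_pos: [547.2, -372.0, 242.5]
tcp_rot: [-179.8, -0.0, 95.0]
ft_force: [0.3, 0.6, 0.4]
finger_gap: 85.7
```

Run:
```python
from h import *
import pickle
np.set_printoptions(precision=1,suppress=True)
s=optics.snapshot("wrist"); cv2.imwrite("pics/w6.png",s["color"]); pickle.dump(s,open("w6.pkl","wb"))
print(sense()["tool_pos"],proj(s,[[542,-275,80],[542,-275,20]]))
```

```text
[ 547.7 -370.9  243.1] [[279.9  81.9]
 [279.4  84.3]]
```

View pics/w6.png

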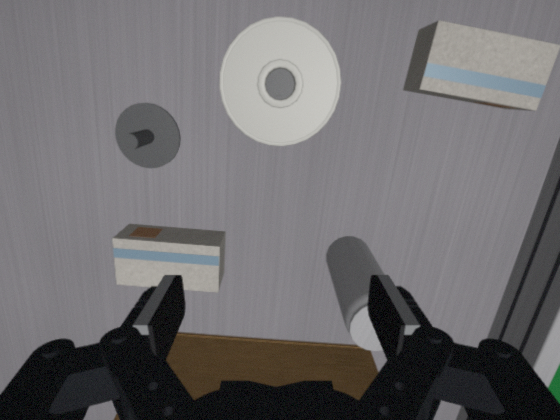

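The wrist view is sharp: the lid set is centred at about (280,82) with the knob top at (280,83). The spray can, nearest at (365,330), is clear of the lid.

Run:
```python
from h import *
import pickle
s=pickle.load(open("w6.pkl","rb"))
print("stem",circfit(s,ray(s,(280,83),80)[0,:2],80,11,8,13.5,1)); 
print("stem-",circfit(s,ray(s,(280,83),80)[0,:2],80,11,8,13.5,-1)); 
print("rim",circfit(s,ray(s,(280,82),19)[0,:2],19,62,57,67,-1))
print("collar",circfit(s,ray(s,(280,82),43)[0,:2],43,22,17,26,-1))
cv2.imwrite("pics/w6c.png",cv2.resize(s["color"][10:150,210:350],None,fx=4,fy=4,interpolation=cv2.INTER_CUBIC))
```

```text
stem (array([ 542.1934229 , -276.02063961]), np.float64(12.505609991871765), np.int64(180), 180, np.float64(0.03601735652945856))
stem- (array([ 542.63503643, -275.52437983]), np.float64(10.125115105728154), np.int64(166), 180, np.float64(0.47612859436305854))
rim (array([ 542.39846201, -275.02395724]), np.float64(61.50019195530708), np.int64(180), 180, np.float64(0.15319298948726975))
collar (array([ 542.52708694, -274.98457232]), np.float64(19.971550708216427), np.int64(180), 180, np.float64(0.16916852235042432))
```

View pics/w6c.png

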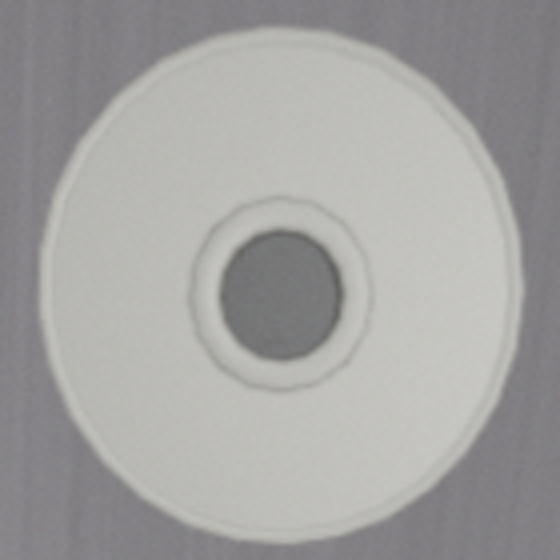

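The stem is at (542.3, -275.7). I'll align above it and descend, with a target TCP z of 60 so the tips are about 49, above the collar at 45.

Request:
apply_moves([
  [1, [-0.003, 0.05, 0], 0],
  [1, [-0.0054, 0.0952, -0.02], 0],
  [1, [-0.0054, 0.0952, -0.07], 0],
  [1, [-0.0054, 0.0952, -0.115], 0],
  [1, [-0.0054, 0.0952, -0.115], 0],
])

```text
time: 9.35
tool_pos: [539.6, -271.6, 123.5]
tcp_rot: [-179.5, -0.4, 95.2]
ft_force: [-1.2, -0.6, 0.1]
finger_gap: 85.2
```

Run:
```python
from h import *
np.set_printoptions(precision=2,suppress=True)
st=sense();print(st["tool_pos"],st["tcp_rot"],st["finger_gap"])
```

```text
[ 539.56 -271.63  123.54] [-179.46   -0.36   95.18] 85.17659193244855
```

Request:
apply_moves([
  [1, [0.0027, -0.004, -0.03], 0],
  [1, [0.0027, -0.004, -0.05], 0],
  [1, [0.0027, -0.004, -0.06], 0],
  [1, [0.0027, -0.004, -0.06], 0],
])

```text
time: 9.85
tool_pos: [542.2, -275.5, 63.6]
tcp_rot: [-179.4, -0.4, 95.2]
ft_force: [0.3, -0.1, 0.0]
finger_gap: 85.4
```

Request:
apply_moves([
  [1, [0, 0, 0], 0],
])

```text
time: 9.98
tool_pos: [542.9, -275.9, 65.0]
tcp_rot: [-179.5, -0.3, 95.2]
ft_force: [0.4, -0.4, 0.5]
finger_gap: 85.2
```

Request:
apply_moves([
  [1, [-0.0005, 0, -0.004], 0],
  [0.5, [-0.0005, 0, -0.004], 0],
  [0.1, [-0.0005, 0, -0.004], 0],
  [0.1, [-0.0005, 0, -0.004], 0],
  [0.1, [-0.0005, 0, -0.004], 0],
], grip_force=60)

```text
time: 10.6
tool_pos: [542.4, -276.0, 61.2]
tcp_rot: [-179.5, -0.3, 95.2]
ft_force: [-1.7, -0.4, 1.3]
finger_gap: 20.2
```

Run:
```python
from h import *
s=optics.snapshot("scene"); cv2.imwrite("pics/s7.png",cv2.resize(s["color"][200:320,140:300],None,fx=5,fy=5,interpolation=cv2.INTER_CUBIC))
```

```text
(no output)
```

View pics/s7.png

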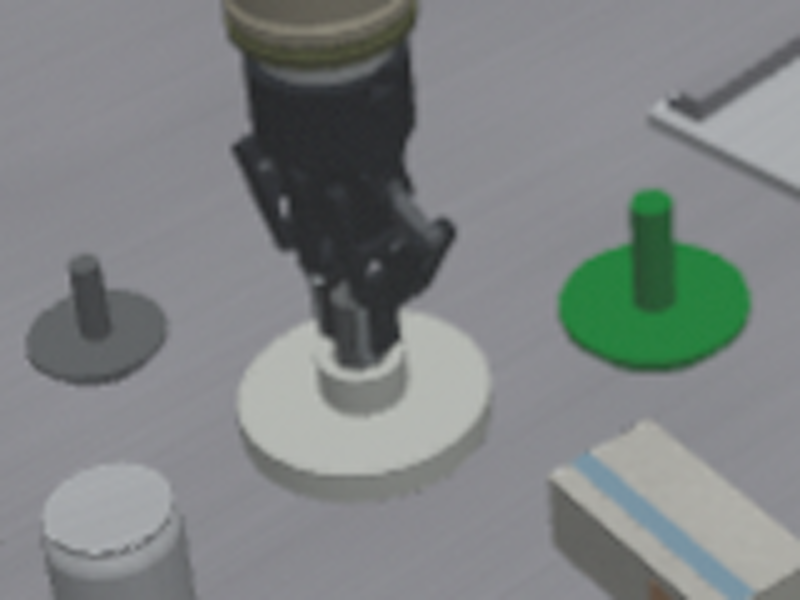

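The pads hold the stem just above the collar (gap about 20 mm). I'll lift gently first.

Request:
apply_moves([
  [0, [0, 0, 0], 0],
  [0, [0, 0, 0.01], 0],
  [0, [0, 0, 0.03], 0],
  [0, [0, 0, 0.05], 0],
  [0, [0, 0, 0.06], 0],
], grip_force=70)

```text
time: 11.28
tool_pos: [543.6, -276.7, 124.2]
tcp_rot: [-179.7, -0.2, 95.2]
ft_force: [0.5, -0.4, -4.1]
finger_gap: 20.3
```

Request:
apply_moves([
  [0, [0, 0, 0.03], 0],
  [0, [0, 0, 0.06], 0],
  [0, [0, 0, 0.09], 0],
  [0, [0, 0, 0.1], 0],
  [0, [0, 0, 0.1], 0],
])

```text
time: 11.9
tool_pos: [543.9, -276.9, 224.7]
tcp_rot: [-179.8, -0.1, 95.2]
ft_force: [0.4, 0.2, -3.6]
finger_gap: 20.0
```

Run:
```python
from h import *
s=optics.snapshot("scene"); cv2.imwrite("pics/s8.png",cv2.resize(s["color"][150:320,120:320],None,fx=4,fy=3.5,interpolation=cv2.INTER_CUBIC))
```

```text
(no output)
```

View pics/s8.png

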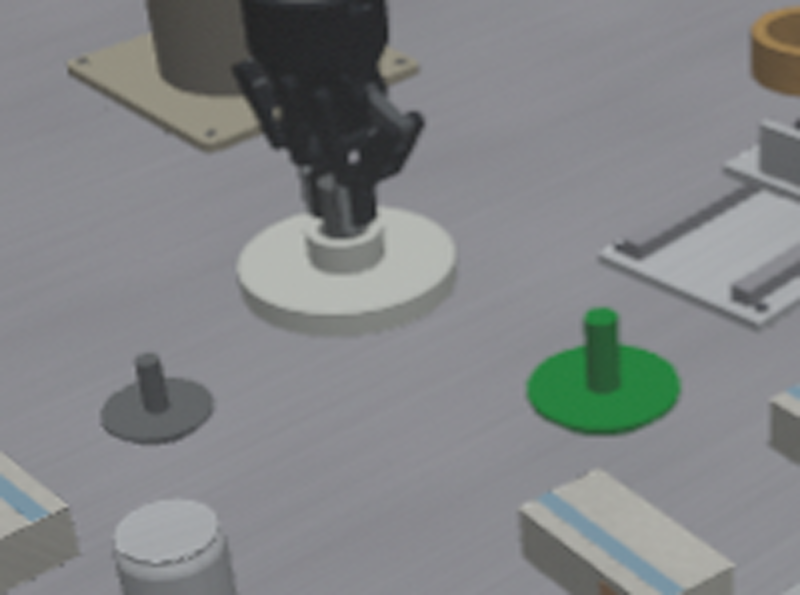

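Both lids are lifted, level, at about 3.7 N. I'll carry them to the tin.

Request:
apply_moves([
  [0, [-0.001, 0.015, 0], 0],
  [0, [-0.003, 0.045, 0], 0],
  [0, [-0.006, 0.09, 0], 0],
  [0, [-0.01, 0.135, 0], 0],
  [0, [-0.013, 0.18, 0], 0],
])

```text
time: 12.58
tool_pos: [529.0, -94.0, 221.8]
tcp_rot: [-179.5, -0.3, 95.2]
ft_force: [1.1, 0.8, -3.6]
finger_gap: 20.4
```

Request:
apply_moves([
  [0, [-0.003, 0.045, 0], 0],
  [0, [-0.006, 0.09, 0], 0],
  [0, [-0.01, 0.135, 0], 0],
  [0, [-0.013, 0.18, 0], 0],
  [0, [-0.015, 0.215, 0], 0],
])

```text
time: 13.2
tool_pos: [512.3, 123.4, 220.3]
tcp_rot: [-179.4, -0.3, 95.3]
ft_force: [1.1, -0.2, -3.1]
finger_gap: 20.3
```

Run:
```python
from h import *
np.set_printoptions(precision=2,suppress=True)
st=sense();print(st["tool_pos"],np.array([508.3,224.7,0])-st["tool_pos"],st["finger_gap"])
```

```text
[512.31 123.39 220.33] [  -4.01  101.31 -220.33] 20.270911618947864
```

Request:
apply_moves([
  [0, [-0.002, 0.04, 0], 0],
  [0, [-0.003, 0.075, 0], 0],
  [0, [-0.004, 0.095, 0], 0],
  [0, [-0.004, 0.1013, 0], 0],
  [0, [-0.004, 0.1013, 0], 0],
])

```text
time: 13.82
tool_pos: [508.2, 224.3, 220.0]
tcp_rot: [-179.4, -0.3, 95.3]
ft_force: [0.3, -0.5, -3.5]
finger_gap: 19.9
```

Request:
apply_moves([
  [0, [0, 0, 0], 0],
])

```text
time: 13.95
tool_pos: [508.4, 223.2, 219.9]
tcp_rot: [-179.4, -0.2, 95.2]
ft_force: [0.3, 0.6, -3.1]
finger_gap: 20.2
```

Run:
```python
from h import *
import pickle
np.set_printoptions(precision=2,suppress=True)
st=sense();print(st["tool_pos"],st["tcp_rot"],np.array([508.3,224.7,0])-st["tool_pos"],st["finger_gap"])
for n in ("scene","wrist"):
    s=optics.snapshot(n); cv2.imwrite(f"pics/{n}9.png",s["color"]); pickle.dump(s,open(f"{n}9.pkl","wb"))
```

```text
[508.37 223.22 219.9 ] [-179.36   -0.25   95.2 ] [  -0.07    1.48 -219.9 ] 20.160061678628068
```

View pics/wrist9.png

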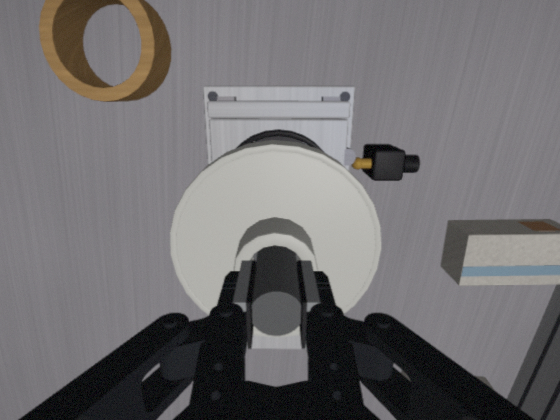

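View pics/scene9.png

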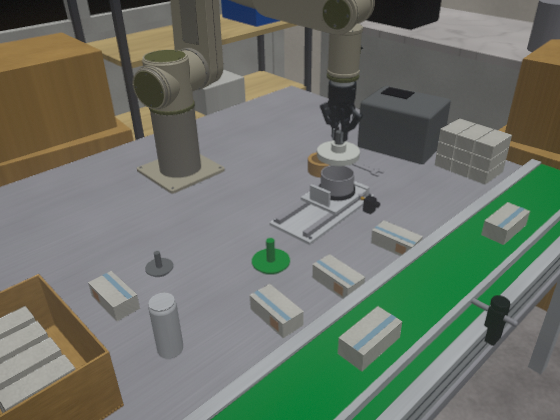

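Run:
```python
from h import *
import pickle
np.set_printoptions(precision=2,suppress=True)
s=pickle.load(open("wrist9.pkl","rb"))
zo=219.9-61.2
print("outer rim",circfit(s,(508.4,223.2),zo+21,62,55,69,-1,sel=lambda a:0.1<(a%6.283)<3.0))
print(proj(s,[[508.4,223.2,zo+80],[508.4,234.2,zo+80],[508.4,212.2,zo+80]]), proj(s,[[508.3,224.7,105]]))
```

```text
outer rim (array([507.81, 224.11]), np.float64(60.957706790137834), np.int64(78), 83, np.float64(0.16073032214396374))
[[274.44 316.15]
 [276.9  293.32]
 [272.12 337.72]] [[277.18 208.22]]
```

The lid position agrees with the TCP. I'll lower it, with seating expected at TCP z of about 154.

Request:
apply_moves([
  [0, [0, 0.0013, -0.015], 0],
  [0, [0, 0.0013, -0.03], 0],
  [0, [0, 0.0013, -0.042], 0],
  [0, [0, 0.0013, -0.048], 0],
  [0, [0, 0.0013, -0.048], 0],
])

```text
time: 14.68
tool_pos: [508.0, 224.5, 171.2]
tcp_rot: [-179.3, -0.2, 95.2]
ft_force: [0.3, 0.3, -3.4]
finger_gap: 20.1
```

Run:
```python
from h import *
np.set_printoptions(precision=2,suppress=True)
s=optics.snapshot("scene"); cv2.imwrite("pics/s10.png",cv2.resize(s["color"][110:240,270:400],None,fx=4.5,fy=4.5,interpolation=cv2.INTER_CUBIC))
st=sense();print(st["tool_pos"],st["tcp_rot"],st["ft_force"])
```

```text
[508.37 224.59 171.9 ] [-179.35   -0.26   95.19] [ 0.89 -0.89 -2.66]
```

View pics/s10.png

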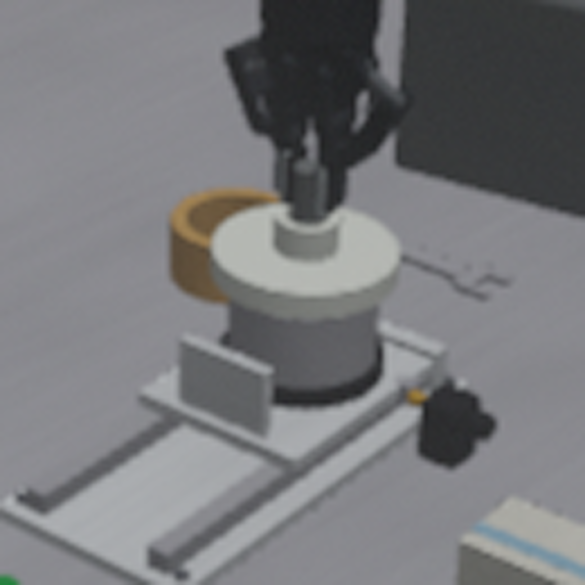

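The lid is just above the rim and aligned. I'll lower slowly.

Request:
apply_moves([
  [0, [0, 0, -0.003], 0],
  [0, [0, 0, -0.006], 0],
  [0, [0, 0, -0.009], 0],
  [0, [0, 0, -0.012], 0],
])

```text
time: 15.22
tool_pos: [508.4, 224.6, 159.7]
tcp_rot: [-179.4, -0.3, 95.2]
ft_force: [-0.5, 0.2, -3.7]
finger_gap: 20.0
```

Request:
apply_moves([
  [0, [0, 0, -0.002], 0],
  [0, [0, 0, -0.004], 0],
])

```text
time: 15.48
tool_pos: [508.3, 224.6, 155.5]
tcp_rot: [-179.3, -0.3, 95.2]
ft_force: [-0.4, 0.4, -4.3]
finger_gap: 20.3
```

Request:
apply_moves([
  [0, [0, 0, -0.001], 0],
  [0, [0, 0, -0.002], 0],
])

```text
time: 15.72
tool_pos: [508.5, 224.7, 154.3]
tcp_rot: [-179.4, -0.3, 95.2]
ft_force: [-4.9, -0.7, 6.1]
finger_gap: 20.0
```

Request:
apply_moves([
  [0, [0, 0, -0.001], 0],
  [0, [0, 0, -0.002], 0],
])

```text
time: 15.98
tool_pos: [509.0, 224.9, 154.1]
tcp_rot: [-179.5, -0.3, 95.2]
ft_force: [-8.0, -3.1, 15.5]
finger_gap: 20.1
```

It seated at the expected height, with contact at 154. I'll relax the push slightly and open.

Request:
apply_moves([
  [0, [0, 0, 0.0008], 0],
  [0.4, [0, 0, 0.001], 0],
  [0.8, [0, 0, 0.001], 0],
  [1, [0, 0, 0.001], 0],
  [1, [0, 0, 0.001], 0],
])

```text
time: 16.6
tool_pos: [509.0, 224.9, 155.0]
tcp_rot: [-179.5, -0.3, 95.2]
ft_force: [-0.8, 0.2, 0.5]
finger_gap: 84.9
```

Request:
apply_moves([
  [1, [0, 0, 0.0], 0],
  [1, [0, 0, 0.0], 0],
])

```text
time: 16.85
tool_pos: [509.0, 224.9, 155.0]
tcp_rot: [-179.5, -0.3, 95.2]
ft_force: [-0.4, -0.6, -1.4]
finger_gap: 85.6
```

Run:
```python
from h import *
np.set_printoptions(precision=2,suppress=True)
s=optics.snapshot("scene"); cv2.imwrite("pics/s11.png",cv2.resize(s["color"][110:240,270:400],None,fx=4.5,fy=4.5,interpolation=cv2.INTER_CUBIC))
s=optics.snapshot("wrist"); cv2.imwrite("pics/w11.png",s["color"])
st=sense();print(st["tool_pos"],st["tcp_rot"],st["ft_force"],st["finger_gap"])
```

```text
[509.03 224.91 155.03] [-179.47   -0.28   95.2 ] [-0.08  0.1  -0.14] 85.4666442825413
```

View pics/s11.png

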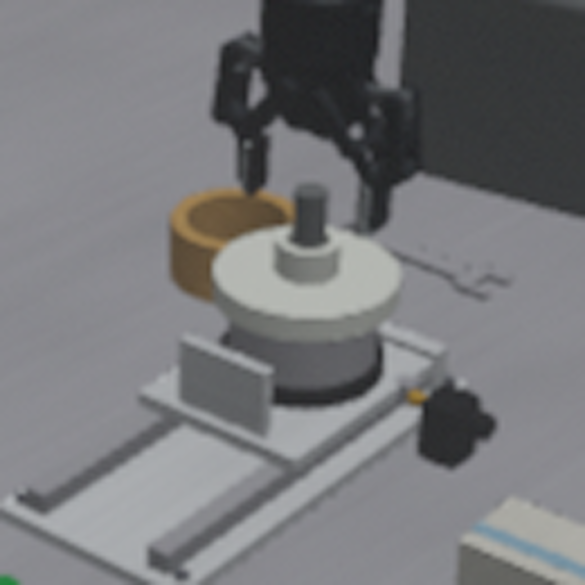

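View pics/w11.png

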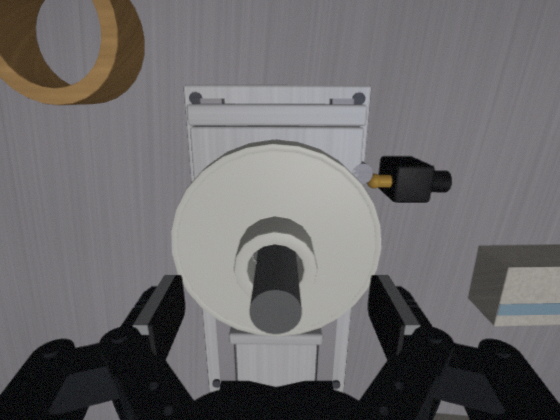

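The lids are seated and released: the collar is level in the scene crop, and the stem at (311,215) is free of the fingers. Now I'll measure the stem and outer-lid positions for the collar grasp.

Run:
```python
from h import *
np.set_printoptions(precision=2,suppress=True)
s=optics.snapshot("wrist")
print("outer top",circfit(s,(508.4,224.7),114,62,56,68,-1,sel=lambda a:0.1<(a%6.283)<3.0))
print("stem top",circfit(s,(508.4,224.7),173,11,8,13.5,1,sel=lambda a:a>3.3 or a<0))
print("stem pred",proj(s,[[508.4,224.7,173],[508.4,235.7,173],[508.4,213.7,173],[519.4,224.7,173],[497.4,224.7,173]]))
print("collar pred",proj(s,[[508.4,224.7,138],[530.4,224.7,138],[486.4,224.7,138],[508.4,246.7,138]]))
cv2.imwrite("pics/w11c.png",cv2.resize(s["color"][215:345,210:340],None,fx=4.5,fy=4.5,interpolation=cv2.INTER_CUBIC))
```

```text
outer top (array([508.81, 225.85]), np.float64(60.98820248322947), np.int64(83), 83, np.float64(0.2007585122265458))
stem top (array([509.11, 226.2 ]), np.float64(10.751983687617129), np.int64(85), 85, np.float64(0.026778992357045235))
stem pred [[272.96 315.19]
 [275.36 292.47]
 [270.68 336.67]
 [299.35 317.36]
 [246.47 312.98]]
collar pred [[274.21 272.42]
 [316.6  276.03]
 [231.58 268.75]
 [278.2  233.25]]
```

View pics/w11c.png

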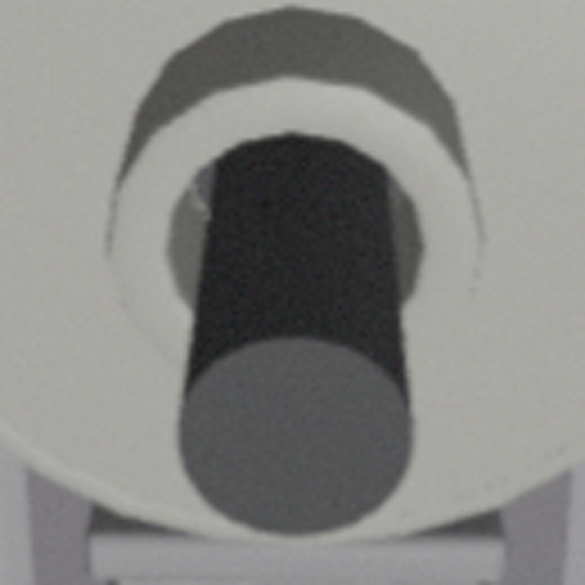

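The stem and outer lid are concentric with the TCP within about 1 mm. The collar spans z 114 to 138, so I'll lower to TCP z of about 127.5 (tips above the top plate) and then close.

Request:
apply_moves([
  [1, [0, 0.0008, -0.01], 0],
  [1, [0, 0.0008, -0.02], 0],
  [1, [0, 0.0008, -0.025], 0],
  [1, [0, 0.0008, -0.0275], 0],
  [1, [0, 0.0008, -0.0275], 0],
], grip_force=40)

```text
time: 17.62
tool_pos: [508.9, 225.7, 127.3]
tcp_rot: [-179.4, -0.3, 95.2]
ft_force: [0.3, 1.0, -0.1]
finger_gap: 85.4
```

Request:
apply_moves([
  [0.7, [0, 0, 0], 0],
  [0.5, [0, 0, 0], 0],
  [0.4, [0, 0, 0], 0],
  [0.3, [0, 0, 0], 0],
  [0.3, [0, 0, 0], 0],
])

```text
time: 18.25
tool_pos: [509.4, 225.8, 127.9]
tcp_rot: [-179.5, -0.3, 95.2]
ft_force: [0.6, 0.1, 5.4]
finger_gap: 41.9
```

Run:
```python
from h import *
np.set_printoptions(precision=2,suppress=True)
s=optics.snapshot("scene"); cv2.imwrite("pics/s12.png",cv2.resize(s["color"][110:240,270:400],None,fx=4.5,fy=4.5,interpolation=cv2.INTER_CUBIC))
st=sense();print(st["tool_pos"],st["tcp_rot"],st["ft_force"],st["finger_gap"])
```

```text
[509.39 225.8  127.92] [-179.51   -0.29   95.2 ] [-0.7  -1.37  4.89] 41.59934419708671
```

View pics/s12.png

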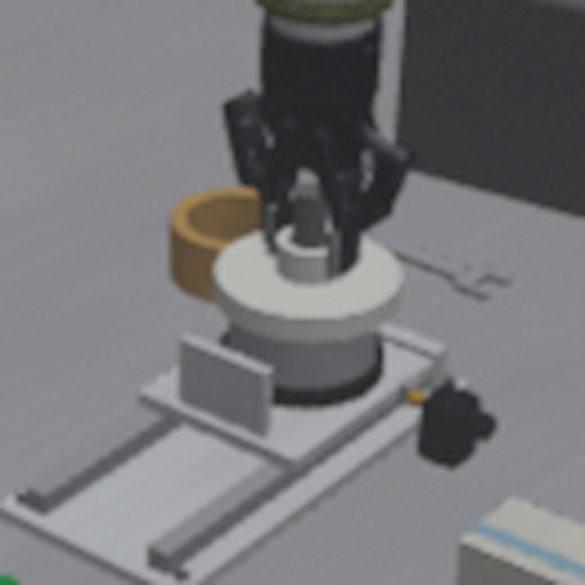

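The collar is gripped (gap about 42 mm). I'll lift straight up, slowly at first.

Request:
apply_moves([
  [0, [0, 0, 0], 0],
  [0, [0, 0, 0.003], 0],
  [0, [0, 0, 0.008], 0],
  [0, [0, 0, 0.014], 0],
  [0, [0, 0, 0.02], 0],
], grip_force=50)

```text
time: 18.92
tool_pos: [509.4, 225.8, 148.3]
tcp_rot: [-179.5, -0.3, 95.2]
ft_force: [-0.5, -0.1, -0.2]
finger_gap: 41.8
```

Run:
```python
from h import *
np.set_printoptions(precision=2,suppress=True)
s=optics.snapshot("scene"); cv2.imwrite("pics/s13.png",cv2.resize(s["color"][110:240,270:400],None,fx=4.5,fy=4.5,interpolation=cv2.INTER_CUBIC))
```

```text
(no output)
```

View pics/s13.png

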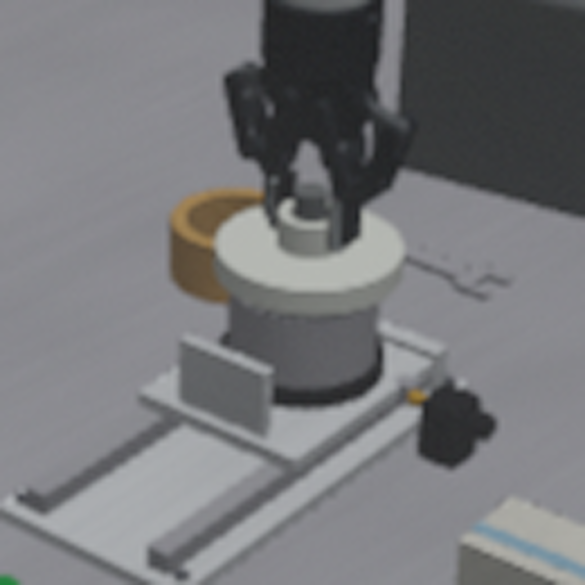

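The outer lid rises level and the stem shows less above the collar, so the inner lid is staying down. I'll continue.

Request:
apply_moves([
  [0, [0, 0, 0.01], 0],
  [0, [0, 0, 0.025], 0],
  [0, [0, 0, 0.04], 0],
  [0, [0, 0, 0.055], 0],
  [0, [0, 0, 0.065], 0],
])

```text
time: 19.6
tool_pos: [510.4, 226.1, 216.1]
tcp_rot: [-179.7, -0.3, 95.2]
ft_force: [-0.1, 0.3, -2.1]
finger_gap: 41.7
```

Request:
apply_moves([
  [0, [0, 0, 0.01], 0],
  [0, [0, 0, 0.02], 0],
  [0, [0, 0, 0.025], 0],
  [0, [0, 0, 0.025], 0],
  [0, [0, 0, 0.025], 0],
])

```text
time: 20.23
tool_pos: [510.1, 226.0, 240.5]
tcp_rot: [-179.6, -0.3, 95.2]
ft_force: [0.4, -0.0, -2.2]
finger_gap: 41.7
```

Run:
```python
from h import *
np.set_printoptions(precision=2,suppress=True)
s=optics.snapshot("scene"); cv2.imwrite("pics/s14.png",cv2.resize(s["color"][90:240,270:400],None,fx=4,fy=4,interpolation=cv2.INTER_CUBIC))
print(ray(s,[(0,0)],0)*0, proj(s,[[508.3,224.7,173],[508.3,224.7,110]]))
s=optics.snapshot("wrist"); cv2.imwrite("pics/w14.png",s["color"])
st=sense();print(st["tool_pos"],st["tcp_rot"],st["ft_force"],st["finger_gap"])
```

```text
[[-0.  0.  0.]] [[338.25 151.33]
 [337.31 170.31]]
[510.06 226.04 240.41] [-179.62   -0.32   95.2 ] [-0.31  0.97 -1.38] 41.31748313591313
```

View pics/s14.png

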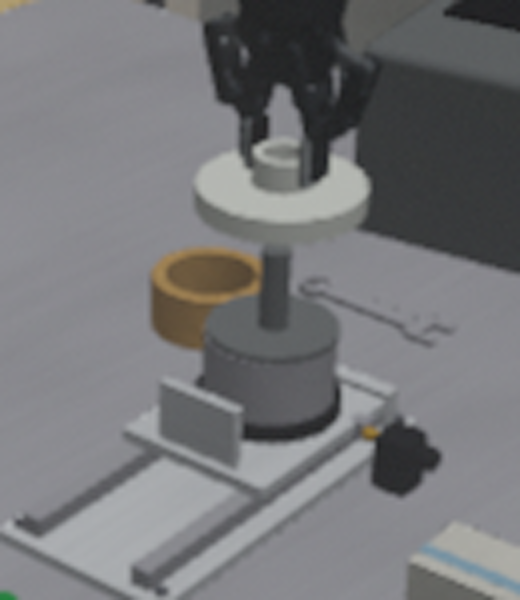

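View pics/w14.png

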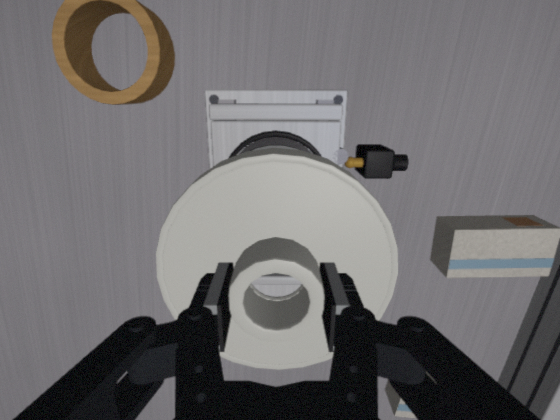

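The scene crop shows the inner lid flush on the tin with the knob standing free at (273,285), the outer lid held level well above it, and the carriage at its stop. The lower edge is about 102 mm above the rim (68 needed). I'll let it settle, then hand in.

Request:
apply_moves([
  [0, [0, 0, 0], 0],
  [0, [0, 0, 0], 0],
  [0, [0, 0, 0], 0],
])

```text
time: 20.7
tool_pos: [510.0, 226.0, 240.4]
tcp_rot: [-179.6, -0.3, 95.2]
ft_force: [0.0, 0.1, -2.5]
finger_gap: 41.5
```

Run:
```python
from bench import hand_in
print(hand_in())
```

```text
the job is handed in; nothing more can be done
None
```

I handed the job in at 20.7 s, with every step carried out; the hand-in gives no verdict.

- **Carriage:** I pushed it until the force rose to about 23 N and it would move no further, and the picture showed it flush with the end stop. I saw no separate force peak as it crossed the detent.
- **Lid set:** I picked up both lids by the grey knob and lowered them into the tin. They made contact at the expected height (tool z 154 mm), and I then let go of the knob.
- **Outer lid:** I gripped it by the collar and lifted it off. It is held level, with its lower edge about 102 mm above the rim by calculation from the tool height (68 mm needed).
- **Last checks:** The final picture shows the inner lid flush on the tin, the knob clear of the raised lid and the carriage at the stop. The finger gap read about 2 mm under the true width in both grasps, with nothing slipping.
- **Bystanders:** I didn't measure them at the end. None was touched, and those in the last views looked unmoved.

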